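Finish the pinwheel layer and hold the dead-man lever

TASK

Two of the four small cartons are already on the wooden pallet slab: set the other two, lying flat as they are now, in the two empty outlines drawn on it, so that the four make a flat pinwheel layer round an open middle, and let them go. Then, for the strapping cycle, push the paddle of the spring-loaded dead-man lever down with the gripper to its middle position (the pointer between the two raised index bars, never on down towards the bottom stop, which is the cut-out) and keep it held there: finish while still holding it. Leave the heatsink and the tape roll where they lie.

Things in the scene. Friction and masses are not known exactly. Their poses are not given: they have to be found in the camera images.
- slab: fixed wooden pallet slab 200 x 200 x 18 mm with thin dark carton outlines on its top face; origin at the centre of its underside, z up. The pinwheel has four carton places, each 6 mm from the next, round an open middle 54 x 54 mm centred on the slab
- slot_a (a point): centre of one empty outline, on the slab's top face (18 mm up), at x +34, y +58 mm in the slab's frame; a carton lies here with its length along the slab's x. Axes as the slab's
- slot_b (a point): centre of the other empty outline, on the slab's top face, at x -58, y +34 mm in the slab's frame; a carton lies here with its length along the slab's y. Axes as the slab's
- carton_1: carton already on the slab, at about x -34, y -58 mm in its frame, length along the slab's x; printed carton 62 x 110 x 42 mm (x, y, z), about 0.12 kg; origin at the centre of its underside, x across its 62 mm width, y along its 110 mm length, z up
- carton_2: carton already on the slab, at about x +58, y -34 mm in its frame, length along the slab's y; printed carton 62 x 110 x 42 mm (x, y, z), about 0.12 kg; origin at the centre of its underside, x across its 62 mm width, y along its 110 mm length, z up
- carton_3: carton to be placed (either empty outline will do), lying on the table on the left near the robot; printed carton 62 x 110 x 42 mm (x, y, z), about 0.12 kg; origin at the centre of its underside, x across its 62 mm width, y along its 110 mm length, z up
- carton_4: carton to be placed (either empty outline will do), lying on the table on the left farther off; printed carton 62 x 110 x 42 mm (x, y, z), about 0.12 kg; origin at the centre of its underside, x across its 62 mm width, y along its 110 mm length, z up
- lever_base: fixed grey lever pedestal on a steel foot, right of the slab; origin under the lever's pivot at table height, which is 80 mm above it; the lever reaches from the pivot along the base's -x (towards the robot). An upright index plate stands at y +18 to +45 mm, x -50 mm, up to 114 mm high; the lever's pointer passes before it, with a thin line for the top and bottom ends and two raised bars that bound the middle
- paddle (a point): centre of the upper face of the lever's rubber paddle (46 mm along the lever by 40 mm wide), 105 mm from the pivot; at rest about 112 mm above the table, with the lever pointing 0.25 rad above level. It sinks as the lever is pressed
- hold_lever (a joint): lever angle in rad: 0 at rest (up), 0.25 middle position (lever level, paddle face about 86 mm above the table), 0.5 bottom stop (cut-out). The spring needs about 3 N at the paddle to start, 8 N at the middle and 12 N at the bottom, and returns the lever when let go. The pointer is wholly between the index bars at about 0.17 to 0.33
- heatsink: aluminium heatsink 40 x 40 x 24 mm, bystander, origin at the centre of its underside
- tape_roll: roll of tape 66 mm across, 19 mm high, bystander, origin at the centre of its underside

How it is judged:
By the outcome, as a careful person would: the job done as asked, in the order asked, and still so for the second after the job is handed in, while the arm keeps its last pose, push and grip.
It also fails if it takes over 54 s, if anything falls off the work surface, if the arm or the gripper's body presses on something with over 40 N, if the wrist force passes 120 N, or if a joint passes its speed limit or range.

ROBOT

A 6-joint arm with a two-finger parallel gripper is mounted at the origin on the work surface; the furniture and walls round the work are solid. World frame = base frame: x ahead of the robot, y to its left, z up, the work surface at z = 0. Lengths are in m, angles in rad, forces in N, time in s.
With the tool pointing down it reaches from about 0.25 to 0.725 m from the base axis. Payload 4 kg.
Tool frame: the origin (TCP) lies between the finger pads; the fingertips stand 8 mm ahead of it and the grasp point (between the pads) lies 11 mm behind it; z points along the fingers, y is the line along which they close (so a half turn about z gives the same grasp; the last joint's range is limited). The gripper opens to 85 mm and grips with 20 to 120 N. Pads are 22 mm wide; open, the fingers measure 114 mm over their backs; the gripper's body (76 mm by 85 mm) begins 54 mm behind the grasp point. The pads swing forward as they close: fully open they stand 13 mm farther back than shut.
Start: joints at [1.218, 0.241, 0.005, 1.335, 0, 1.571], TCP at [0.173, 0.469, 0.239] pointing down, gripper open.
Joint ranges: [-2.72, 2.72], [-1.05, 1.87], [-1.09, 1.28], [-1.99, 2.15], [-1.42, 1.44], [-3.14, 3.14]. Speed limits (rad/s): [2.79, 2.79, 3.14, 3.14, 3.14, 3.14].

INTERFACE

Orientations are given as a unit quaternion [x, y, z, w].
In Python, from workcell import status, viewer, bot gives the robot as it stands.
- The arm moves only by the tool servo_tool, never from a script. Its argument "commands" is a list of rows, each a list of 5 numbers: the finger opening in mm, from 0 to 85.4, then the shift along the tool's x, y, z in mm, then the turn about the tool's z in rad. A call has 1 to 20 rows; each row shifts and turns the commanded pose from where the row before left it, along the tool's axes as they then stand; what a row does not reach is not made up. A row lasts 1/8 s, in which the tool goes at most 62.5 mm and 10.7 degrees, less where a joint would pass 70% of its speed; a pose out of reach is approached as far as the arm can. A call is refused whole if a number of a shift passes 62.5 or a number of a turn 0.188, either way. A call with a gripper value outside its range is refused whole. The fingers move at their own pace and stop on an object; the grip force is fixed at half the most. Time passes only in rows, so rows that do not move let the fingers close. It gives the time, the measured TCP pose, the force, the opening and the grip force at its end, in the units of the state.
- status.get_obs(): the state, without advancing time (a new reading comes with each control period).
- viewer.camera(name): name is "side" or "top"; returns (picture, depth): 400x640x3 uint8, red, green, blue; 400x640 float32, m along the optical axis (not along the pixel's ray), 0 where there is no reading.
- viewer.get_calibration(name): a dict with "camera_matrix" (3x3 intrinsics, pixels), "R" (3x3) and "t" (3): a world point X has camera coordinates R X + t. Camera axes: x right, y down, z forward; pixel columns grow to the right and rows downward; lengths in m; the calibration is good to about 2 mm. A picture is of the moment at which its call begins. get_calibration takes no time and is no camera call.
- bot.job_done(): hands the job in; it is judged then, once.
Trained networks look in the newest picture that a camera, given by its name, has taken for a name from the list of things; names that differ only in an ending like _2 or _b are one class to them, and where a whole thing is asked for, a point or a joint stands for the part that bears it (a point fixed in the world has none). Each returns a list of dicts, best first, with "p" (0 to 1); they miss things now and then, are a little off and sometimes report something else, mostly with a low value. They report only what shows in the picture. A call takes as long as a camera call.
- viewer.masks_of(camera, label): "mask" (400x640 bool, what is visible of it) and "pixel" ([row, column] in pixels, amid what is visible of it).
- viewer.spot_point(camera, label): "pixel" ([row, column] in pixels: a listed point, or the origin of a listed thing).
The state is a dict: "clock": time; "joint_pos": joint angles; "joint_vel": joint speeds; "tau": joint torques, N m; "eef_pos": TCP position; "tool_rot": TCP orientation; "ft_force": force on the tool from outside, world axes, zero at the start; "ft_torque": the same for the moment, N m; "grip_width": finger opening in m; "grasp_force": force on a finger pad.
Only numpy, scipy, OpenCV 4.12 (cv2) and the standard library are available. Lean on these libraries where they do the work, as an engineer would, in place of code of your own. Each camera call takes 0.05 s, during which the arm holds its last target. There are 200 camera calls.

## Working session

There is one attempt and no reset: what is moved stays moved. The work goes in short steps, Python scripts to look and compute and a tool call to move; the robot and the scene stay as the last step left them, time stands still between calls to the robot, and variables do not carry over. Pictures are saved under pics/ and viewed, at most 10 in all, crops included, and the job is handed in when it is done.

Besides the shell and the picture viewer there is one more tool, called after "Call:" by a JSON object that holds its "op" and its "data". servo_tool: Moves the arm, as the interface text tells. Its arguments: {"type":"object","properties":{"commands":{"type":"array"}},"required":["commands"]}

```bash
ls; mkdir -p pics; cat > h.py <<'E'
import numpy as np, cv2
from workcell import status, viewer, bot
def cal(c):
    k=viewer.get_calibration(c); return np.array(k["camera_matrix"]),np.array(k["R"]),np.array(k["t"])
def world(c,D,pix=None):
    """world points of all pixels (HxWx3)"""
    K,R,t=cal(c); r,q=np.indices(D.shape)
    P=np.stack([(q-K[0,2])/K[0,0]*D,(r-K[1,2])/K[1,1]*D,D],-1)
    return (P-t)@R
def proj(c,X):
    K,R,t=cal(c); p=(np.atleast_2d(X)@R.T+t)@K.T; return p[:,:2]/p[:,2:]
E
python3 - <<'E'
from h import *
o=status.get_obs(); print(o)
ims=[]
for c in("top","side"):
    I,D=viewer.camera(c); cv2.imwrite(f"pics/{c}0.png",I[...,::-1]); np.save(f"{c}0.npy",D)
    K,R,t=cal(c); print(c,K[0,0],-R.T@t,R[2])
    for l in("slab","carton_3","lever_base","paddle","heatsink","tape_roll","slot_a"):
        if l!="slot_a":
            print(l,[(round(m["p"],2),m["pixel"],int(m["mask"].sum())) for m in viewer.masks_of(c,l)][:5])
        print(' pt',[(round(m["p"],2),m["pixel"]) for m in viewer.spot_point(c,l)][:5])
E
```

```text
pics
{'clock': 0.0, 'joint_pos': array([1.21799715e+00, 2.41380948e-01, 3.71921233e-03, 1.33518865e+00,
       3.67084802e-05, 1.57080575e+00]), 'joint_vel': array([-0.00143983, -0.00106293,  0.00052916,  0.00137728,  0.00047404,
       -0.00065116]), 'tau': array([-7.23010471e-04, -3.72317469e+01,  2.52407885e+01,  1.68471347e-02,
       -5.27058546e-05,  6.73015137e-06]), 'eef_pos': array([0.17254079, 0.4686326 , 0.23842702]), 'tool_rot': array([ 1.75490743e-01,  9.84480545e-01, -1.00787086e-03, -1.98293940e-04]), 'ft_force': array([ 0.34629372, -0.34528356,  0.18153806]), 'ft_torque': array([-0.03219448, -0.02227861, -0.03386702]), 'grasp_force': 0.0, 'grip_width': 0.08557069784214279}
top 370.12217248743895 [0.343762   0.0097758  1.20446563] [ 0.18831605  0.00408914 -0.98209997]
slab [(0.83, [224.5, 323.1], 2222)]
 pt [(0.8, [218.5, 332.9])]
carton_3 [(0.89, [227.7, 355.0], 745), (0.8, [183.1, 264.4], 732), (0.59, [220.7, 245.7], 734), (0.58, [196.7, 348.0], 721)]
 pt [(0.93, [226.8, 354.6]), (0.76, [221.4, 246.3]), (0.72, [183.0, 266.7]), (0.55, [197.4, 343.8]), (0.16, [240.1, 3
[... 486 characters left out ...]
0.92, [227.4, 350.1], 1622)]
 pt [(0.98, [219.5, 349.5])]
carton_3 [(0.82, [204.6, 331.0], 602), (0.75, [202.2, 359.8], 710), (0.68, [261.3, 298.8], 1164), (0.65, [282.1, 347.8], 1102)]
 pt [(0.86, [204.8, 359.7]), (0.86, [289.5, 345.9]), (0.78, [268.4, 296.6])]
lever_base [(0.91, [175.9, 306.4], 805)]
 pt [(0.73, [184.3, 303.5])]
paddle [(0.74, [226.1, 354.8], 1663), (0.64, [260.0, 407.7], 244), (0.46, [158.0, 323.4], 133)]
 pt [(0.64, [154.9, 326.2]), (0.57, [221.7, 351.8])]
heatsink [(0.57, [256.0, 405.1], 250)]
 pt [(0.23, [225.9, 372.4])]
tape_roll [(0.85, [229.9, 256.9], 301), (0.21, [257.3, 407.6], 257)]
 pt [(0.72, [229.5, 260.2])]
 pt [(0.93, [230.0, 341.8]), (0.77, [226.5, 369.1])]
```

```bash
python3 - <<'E'
from h import *
I=cv2.imread("pics/top0.png")[120:320,200:460]; cv2.imwrite("pics/top0c.png",cv2.resize(I,(780,600),interpolation=cv2.INTER_CUBIC))
I=cv2.imread("pics/side0.png")[120:320,220:480]; cv2.imwrite("pics/side0c.png",cv2.resize(I,(780,600),interpolation=cv2.INTER_CUBIC))
for c,s in(("top",1),("side",1)):
    D=np.load(c+"0.npy"); W=world(c,D)
    I=cv2.imread(f"pics/{c}0.png")
    ms=[("carton",m) for m in viewer.masks_of(c,"carton_3") if m["p"]>.5]+[("slab",m) for m in viewer.masks_of(c,"slab") if m["p"]>.5]
    for n,m in ms:
        M=m["mask"]&(D>0); P=W[M]; z=P[:,2]
        h,e=np.histogram(z,bins=np.arange(-.01,.13,.004)); zt=np.percentile(z,75) 
        k=e[h.argmax()]+.002
        T=P[abs(z-k)<.006]; zt=np.median(T[:,2])
        r=cv2.minAreaRect((T[:,:2]*1000).astype(np.float32))
        print(c,n,m["pixel"],"n",len(T),"z",round(zt*1000,1),"mean",(T.mean(0)*1000).round(1),"rect",np.round(r[0],1),np.round(r[1],1),round(r[2],1))
E
```

```text
top carton [227.7, 355.0] n 691 z 59.6 mean [465.7 -91.5  59.7] rect [467.2 -91.8] [109.6  62.1] 0.0
top carton [183.1, 264.4] n 625 z 41.3 mean [619.3 201.3  41.3] rect [619.7 201.9] [ 62.4 110.2] 76.6
top carton [220.7, 245.7] n 672 z 41.5 mean [487.2 268.   41.4] rect [488.3 268.7] [ 62.4 110. ] 22.2
top carton [196.7, 348.0] n 666 z 59.6 mean [555.7 -63.2  59.7] rect [556.1 -63.6] [ 63.2 108.7] 1.5
top slab [224.5, 323.1] n 2170 z 17.0 mean [482.2   3.5  16.9] rect [497.3 -32.4] [199.2 199.5] 1.5
side carton [204.6, 331.0] n 374 z 62.8 mean [554.5 -58.4  62.7] rect [555.2 -62.3] [ 61.7 118.4] 3.0
side carton [202.2, 359.8] n 353 z 62.6 mean [464.8 -87.1  62.5] rect [465.  -89.6] [ 67.  103.1] 89.1
side carton [261.3, 298.8] n 654 z 43.9 mean [618.4 206.4  43.8] rect [619.6 204.6] [ 68.4 111. ] 75.7
side carton [282.1, 347.8] n 695 z 44.0 mean [487.  274.8  43.9] rect [486.7 271.6] [ 64.  111.5] 21.5
side slab [227.4, 350.1] n 1423 z 19.8 mean [487.2  16.   19.7] rect [495.5   3.1] [199.9 138.1] 2.5
```

View pics/top0c.png

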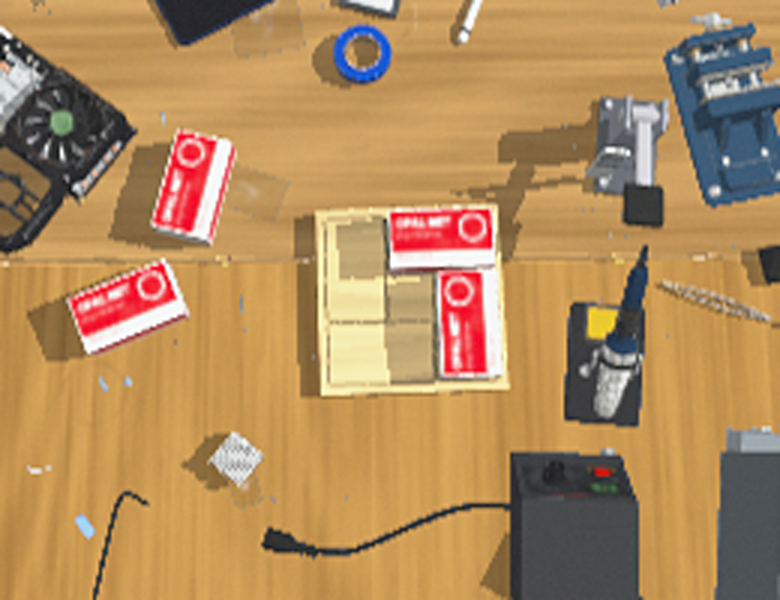

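View pics/side0c.png

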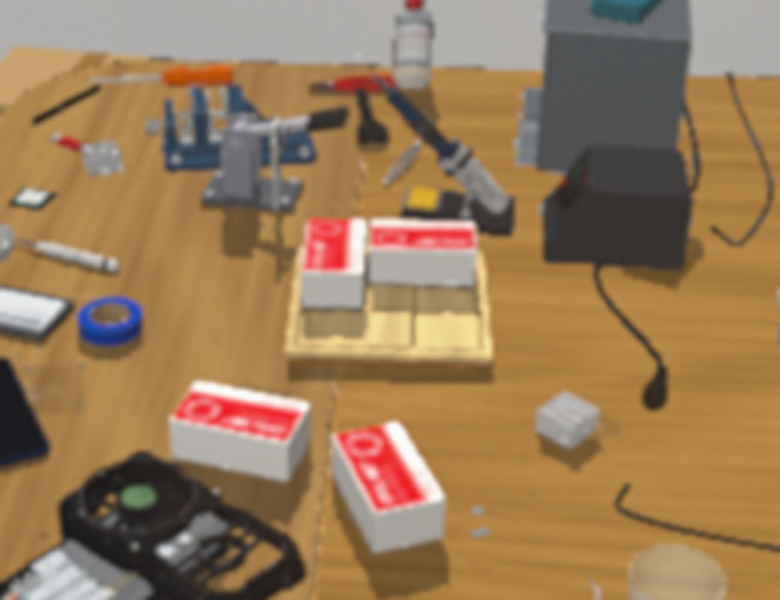

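```bash
cat >> h.py <<'E'
def line(a,b):
    p=np.polyfit(a,b,1)
    for _ in range(5):
        r=b-np.polyval(p,a); k=abs(r)<max(.0025,1.5*np.median(abs(r))); p=np.polyfit(a[k],b[k],1)
    return p,k.sum()
E
python3 - <<'E'
from h import *
for c in("top","side"):
    D=np.load(c+"0.npy"); W=world(c,D); z=W[...,2]-(.0025 if c=="side" else 0)
    S=(z>.011)&(z<.023)&(abs(W[...,0]-.497)<.115)&(abs(W[...,1]+.032)<.115)
    P=W[S]; x,y=P[:,0],P[:,1]
    for name,a,b,s in(("xmin",y,x,-1),("xmax",y,x,1),("ymin",x,y,-1),("ymax",x,y,1)):
        bins=np.round(a/.004).astype(int); A=[];B=[]
        for q in np.unique(bins):
            i=np.where(bins==q)[0]; j=i[np.argmax(s*b[i])]
            if s*(b[j]-(.497 if name[0]=="x" else -.032))>.09: A.append(a[j]);B.append(b[j])
        if len(A)>8:
            p,n=line(np.array(A),np.array(B)); ac=-.032 if name[0]=="x" else .497
            print(c,name,"slope deg",np.degrees(p[0]).round(2),"at centre",(np.polyval(p,ac)*1000).round(1),n,len(A))
# lever
D=np.load("top0.npy"); W=world("top",D)
np.set_printoptions(linewidth=220)
print("z mm rows 150..205 col 396..426"); print((W[150:206:3,394:428:2,2]*1000).round().astype(int))
for c in("top","side"):
    D=np.load(c+"0.npy"); W=world(c,D)
    z=W[...,2]; 
    I=cv2.imread(f"pics/{c}0.png").max(-1)
    M=(z>.095)&(z<.14)&(I<75)&(abs(W[...,0]-.55)<.15)&(abs(W[...,1]+.25)<.1)
    n,L,st,ce=cv2.connectedComponentsWithStats(M.astype(np.uint8))
    for i in range(1,n):
        if st[i,4]>15:
            P=W[L==i]; r=cv2.minAreaRect((P[:,:2]*1000).astype(np.float32)); print(c,ce[i].round(),st[i,4],P.mean(0).round(4),P.min(0).round(3),P.max(0).round(3),np.round(r[0],1),np.round(r[1],1),r[2])
E
```

```text
top xmin slope deg -1.74 at centre 399.1 51 51
top xmax slope deg -1.71 at centre 595.9 37 37
top ymin slope deg 1.7 at centre -130.8 48 49
top ymax slope deg 1.87 at centre 65.9 49 50
side xmin slope deg -1.64 at centre 398.3 37 48
side xmax slope deg -1.52 at centre 594.1 37 45
side ymax slope deg 1.23 at centre 68.4 38 50
z mm rows 150..205 col 396..426
[[  -2   -1   -6   -3   -1   -3   -1   -3   -2   -3   -1   -4   -7   -2   -2    2   10]
 [  -2    2    0    6    7    6    7   89   93    2    1   -5   -1   -1   -3    3    7]
 [1204   -1   -2    4   11    4   60   91   86   90   88   86   86   89   93    1    5]
 [  -1    1   -5   10    5   32   79   92   89   89   87   86   94   95   89   -3    2]
 [  -6   -2    3   12    6   37   68   95   54   83   85   86   84   94   -2   -1   -7]
 [  -2   -3   -3    4    8   37   63   47   48   91   91   88   69   80    0   -1   -3]
 [  -2   -4    0   11    8   30   15   18   22   91   90   93    7    2   -4   -3    1]
 [  -3   -1    1   98  107  111  115  113    8   97   95   96    7    0   -4   -1   -1]
 [  -3    0   65   97   97   99   96 
[... 781 characters left out ...]
    2   -2    0    1   -1    1    1   -5   -3   -1    0   -3]
 [  -1   -1   -3   -2    1   -5   -6    1   -2   -1  163    0   -3   -4    1   -4   -4]]
top [414. 188.] 167 [ 0.5795 -0.2646  0.1109] [ 0.559 -0.285  0.102] [ 0.603 -0.245  0.12 ] [ 579.5 -265. ] [36.8 43.6] 82.00167846679688
top [409. 225.] 84 [ 0.466  -0.2418  0.1172] [ 0.448 -0.256  0.095] [ 0.499 -0.232  0.139] [ 472.3 -245.9] [21.2 50.8] 81.2657699584961
side [361. 162.] 82 [ 0.4685 -0.2377  0.1174] [ 0.434 -0.249  0.095] [ 0.498 -0.229  0.14 ] [ 465.5 -236.1] [19.3 65.5] 78.40618896484375
side [329. 160.] 53 [ 0.5764 -0.2543  0.1135] [ 0.559 -0.272  0.106] [ 0.596 -0.24   0.122] [ 577.2 -257.7] [31.  36.8] 82.81454467773438
```

Call:
{"op": "servo_tool", "data": {"commands": [[85,0,0,0,0.167],[85,0,0,0,0.167],[85,0,0,0,0.167],[85,0,0,0,0.167],[85,0,0,0,0.167],[85,-33.3,21.8,8,0],[85,-33.3,21.8,8,0],[85,-33.3,21.8,8,0],[85,-33.3,21.8,8,0],[85,-33.3,21.8,8,0],[85,-33.3,21.8,8,0],[85,-33.3,21.8,8,0],[85,-33.3,21.8,8,0],[85,-33.3,21.8,8,0],[85,-33.3,21.8,8,0],[85,0,0,0,0],[85,0,0,0,0]]}}

```text
clock: 3.72
eef_pos: [0.499, 0.2418, 0.1591]
tool_rot: [0.56, 0.829, -0.0, -0.0]
ft_force: [-0.7, 1.0, 0.7]
grip_width: 0.0855
grasp_force: 0.0
```

Call:
{"op": "servo_tool", "data": {"commands": [[85,0,0,30,0],[85,0,0,30,0],[85,0,0,30,0],[85,0,0,25,0],[85,0,0,15,0],[85,0,0,12,0],[85,0,0,0,0],[40,0,0,0,0],[40,0,0,0,0],[40,0,0,0,0],[40,0,0,0,0],[40,0,0,0,0],[40,0,0,0,0]]}}

```text
clock: 5.35
eef_pos: [0.5006, 0.2422, 0.0186]
tool_rot: [0.56, 0.829, 0.001, 0.001]
ft_force: [0.1, -0.4, 6.1]
grip_width: 0.0614
grasp_force: 66.8
```

Call:
{"op": "servo_tool", "data": {"commands": [[40,0,0,-15,0],[40,0,0,-35,0],[40,0,0,-40,0],[40,0,0,0,0.088],[40,0,0,0,0.088],[40,0,0,0,0.088],[40,0,0,0,0.088],[40,-20,-5,0,0],[40,-35,-9,0,0],[40,-45,-11,0,0],[40,-45,-11,0,0],[40,-45,-11,0,0],[40,-40,-10,0,0],[40,-25,-7,0,0],[40,-14,-4.4,0,0],[40,0,0,0,0],[40,0,0,0,0]]}}

```text
clock: 7.48
eef_pos: [0.4395, -0.0287, 0.1074]
tool_rot: [0.696, 0.718, 0.0, -0.0]
ft_force: [-0.2, 0.3, -2.1]
grip_width: 0.0609
grasp_force: 66.0
```

```bash
cat >> h.py <<'E'
def boxes(tag, zlo=.03,zhi=.16,label="carton_3"):
    out=[]
    for c in("top","side"):
        I,D=viewer.camera(c); cv2.imwrite(f"pics/{c}{tag}.png",I[...,::-1]); np.save(f"{c}{tag}.npy",D); W=world(c,D)
        for m in viewer.masks_of(c,label):
            if m["p"]<.4: continue
            P=W[m["mask"]&(D>0)]; z=P[:,2]
            h,e=np.histogram(z,bins=np.arange(zlo,zhi,.004)); k=e[h.argmax()]+.002; T=P[abs(z-k)<.007]
            if len(T)<20: continue
            r=cv2.minAreaRect((T[:,:2]*1000).astype(np.float32))
            print(c,m["pixel"],round(m["p"],2),"n",len(T),"z",(np.median(T[:,2])*1000).round(1),"rect",np.round(r[0],1),np.round(r[1],1),round(r[2],1))
E
python3 - <<'E'
from h import *
o=status.get_obs(); print(o["clock"],o["eef_pos"].round(4),o["tool_rot"].round(4),o["ft_force"].round(1),o["grip_width"])
boxes("1")
I=cv2.imread("pics/top1.png")[120:320,200:460]; J=cv2.imread("pics/side1.png")[120:320,220:480]
cv2.imwrite("pics/v1.png",cv2.resize(np.hstack([I,J]),(800,308),interpolation=cv2.INTER_CUBIC))
E
```

```text
7.475 [ 0.4395 -0.0287  0.1074] [ 6.957e-01  7.183e-01  3.000e-04 -1.000e-04] [-0.2  0.3 -2.1] 0.06090176614961062
top [187.3, 346.3] 0.65 n 176 z 59.7 rect [577.8 -64.4] [ 19.8 104.1] 1.9
top [182.5, 266.0] 0.62 n 655 z 41.3 rect [619.7 202.2] [ 63.  110.8] 76.1
top [234.0, 315.4] 0.56 n 235 z 130.5 rect [436.6  39.7] [61.3 29.2] 0.0
side [203.0, 349.8] 0.83 n 160 z 62.7 rect [492.9 -90.5] [46.7 70.1] 1.1
side [210.0, 329.7] 0.65 n 386 z 62.6 rect [555.2 -63.2] [ 61.6 117.1] 3.0
side [262.0, 298.5] 0.57 n 656 z 43.9 rect [619.2 203.2] [ 69.7 110.3] 76.0
```

View pics/v1.png

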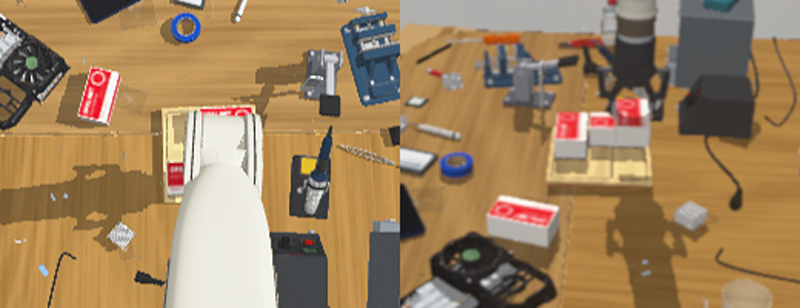

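Call:
{"op": "servo_tool", "data": {"commands": [[40,0,0.5,20,0],[40,0,0,20,0],[40,0,0,15,0],[40,0,0,8,0],[40,0,0,4,0],[40,0,0,2.5,0],[40,0,0,1,0],[40,0,0,0,0],[40,0,0,0,0]]}}

```text
clock: 8.8
eef_pos: [0.4401, -0.0292, 0.0371]
tool_rot: [0.696, 0.718, 0.0, 0.0]
ft_force: [0.2, 0.6, -1.1]
grip_width: 0.0612
grasp_force: 66.1
```

Call:
{"op": "servo_tool", "data": {"commands": [[40,0,0,0.6,0],[40,0,0,0,0],[64,0,0,0,0],[70,0,0,0,0],[80,0,0,0,0],[80,0,0,0,0],[80,0,0,-15,0],[80,0,0,-40,0],[85,0,0,-50,0],[85,0,0,0,0]]}}

```text
clock: 10.05
eef_pos: [0.4431, -0.0294, 0.145]
tool_rot: [0.696, 0.718, 0.003, 0.003]
ft_force: [0.6, -0.3, -0.1]
grip_width: 0.085
grasp_force: 0.0
```

Call:
{"op": "servo_tool", "data": {"commands": [[85,15,10,0,0],[85,35,23,0,0],[85,40,27,0,0],[85,40,27,0,0],[85,40,27,0,0],[85,35,23,0,0],[85,20,14,0,0],[85,9.6,7.5,0,0],[85,0,0,0,-0.1624],[85,0,0,0,-0.1624],[85,0,0,0,-0.1624],[85,0,0,0,-0.1624],[85,0,0,0,-0.1624],[85,0,0,0,-0.1624],[85,0,0,0,-0.1624],[85,0,0,0,-0.1624],[85,0,0,0,0],[85,0,0,0,0]]}}

```text
clock: 12.3
eef_pos: [0.5906, 0.2101, 0.1406]
tool_rot: [0.121, 0.993, -0.0, -0.001]
ft_force: [-0.7, 0.3, 0.0]
grip_width: 0.0852
grasp_force: 0.0
```

```bash
python3 - <<'E'
from h import *
o=status.get_obs(); print(o["clock"],o["eef_pos"].round(4),o["tool_rot"].round(4))
q=o["tool_rot"]; print("phi",2*np.degrees(np.arctan2(q[1],q[0]))-90)
boxes("2")
E
```

```text
12.3 [0.5906 0.2101 0.1406] [ 1.212e-01  9.926e-01 -3.000e-04 -6.000e-04]
phi 76.07179039904008
top [197.5, 344.5] 0.77 n 674 z 59.8 rect [556.1 -64.4] [ 62.2 110.2] 1.4
top [172.4, 269.5] 0.58 n 217 z 40.8 rect [619.1 197.8] [ 55.9 112.1] 77.9
side [220.9, 370.7] 0.97 n 421 z 62.7 rect [435.4   3.2] [ 60.1 113.4] 0.1
side [261.2, 297.8] 0.87 n 638 z 43.9 rect [619.  204.4] [ 66.4 110.6] 75.2
side [199.0, 355.6] 0.78 n 358 z 62.4 rect [464.1 -86.1] [ 73.3 109.1] 85.7
side [208.1, 333.4] 0.64 n 345 z 62.7 rect [554.9 -64.1] [ 61.  114.9] 2.9
```

Call:
{"op": "servo_tool", "data": {"commands": [[85,0,0,30,0],[85,0,0,30,0],[85,0,0,30,0],[85,0,0,20,0],[85,0,0,12,0],[85,0,0,0,0],[40,0,0,0,0],[40,0,0,0,0],[40,0,0,0,0],[40,0,0,0,0],[40,0,0,0,0],[40,0,0,0,0]]}}

```text
clock: 14.0
eef_pos: [0.5922, 0.2106, 0.0208]
tool_rot: [0.12, 0.993, 0.001, 0.001]
ft_force: [-0.3, -0.6, 5.1]
grip_width: 0.0611
grasp_force: 67.3
```

Call:
{"op": "servo_tool", "data": {"commands": [[40,0,0,-15,0],[40,0,0,-35,0],[40,0,0,-40,0],[40,0,0,0,-0.0676],[40,0,0,0,-0.0676],[40,0,0,0,-0.0676],[40,0,0,0,-0.0676],[40,10,-18,0,0],[40,19,-36,0,0],[40,21,-40,0,0],[40,21,-40,0,0],[40,15,-28,0,0],[40,10.1,-18.1,0,0],[40,0,0,0,0],[40,0,0,0,0],[40,0,0,0,0]]}}

```text
clock: 16.0
eef_pos: [0.5009, 0.0282, 0.1092]
tool_rot: [-0.016, 1.0, 0.0, 0.0]
ft_force: [0.4, -0.3, -0.8]
grip_width: 0.0613
grasp_force: 66.6
```

```bash
python3 - <<'E'
from h import *
o=status.get_obs(); print(o["clock"],o["eef_pos"].round(4),o["tool_rot"].round(4))
q=o["tool_rot"]; print("phi",2*np.degrees(np.arctan2(q[1],q[0]))-90)
boxes("3")
I=cv2.imread("pics/top3.png")[160:280,260:420]; J=cv2.imread("pics/side3.png")[160:280,280:440]
cv2.imwrite("pics/v3.png",cv2.resize(np.hstack([I,J]),(800,300),interpolation=cv2.INTER_CUBIC))
E
```

```text
16.0 [0.5009 0.0282 0.1092] [-1.560e-02  9.999e-01  1.000e-04  2.000e-04]
phi 91.78533202869741
top [196.9, 352.8] 0.86 n 449 z 59.5 rect [556.  -81.7] [61.7 75.3] 5.2
top [228.0, 357.2] 0.75 n 661 z 59.7 rect [465.3 -91.2] [109.8  60.9] 4.0
side [217.2, 368.7] 0.82 n 423 z 62.4 rect [ 4.349e+02 -3.000e-01] [ 60.1 119.7] 1.1
side [195.6, 367.8] 0.72 n 205 z 62.6 rect [441.6 -88. ] [62.3 66.2] 1.2
side [256.4, 408.1] 0.68 n 51 z 25.9 rect [326.  156.5] [42.2 34.1] 58.2
side [201.4, 332.9] 0.63 n 387 z 132.5 rect [529.1  31.6] [ 67.8 111.5] 87.9
```

View pics/v3.png

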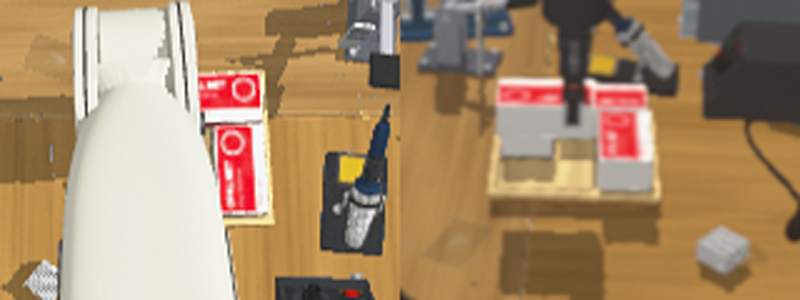

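Call:
{"op": "servo_tool", "data": {"commands": [[40,0.4,-0.7,20,0],[40,0,0,20,0],[40,0,0,15,0],[40,0,0,8,0],[40,0,0,4,0],[40,0,0,2.5,0],[40,0,0,0.9,0],[40,0,0,0,0],[40,0,0,0,0]]}}

```text
clock: 17.32
eef_pos: [0.5002, 0.0266, 0.0391]
tool_rot: [-0.015, 1.0, 0.0, 0.0]
ft_force: [0.1, -0.6, -0.9]
grip_width: 0.0615
grasp_force: 66.6
```

Call:
{"op": "servo_tool", "data": {"commands": [[40,0,0.3,0.4,0],[40,0,0,0,0],[64,0,0,0,0],[70,0,0,0,0],[80,0,0,0,0],[80,0,0,0,0],[80,0,0,-15,0],[80,0,0,-40,0],[60,0,0,-50,0],[20,40,30,-40,0],[0,50,30,-20,0],[0,50,30,0,0],[0,30,10,0,0],[0,0,0,0,0],[0,0,0,0,0]]}}

```text
clock: 19.2
eef_pos: [0.3289, 0.1213, 0.2034]
tool_rot: [-0.015, 1.0, 0.0, 0.001]
ft_force: [1.3, -0.5, 0.1]
grip_width: -0.0001
grasp_force: 0.0
```

```bash
python3 - <<'E'
from h import *
o=status.get_obs(); print(o["clock"],o["eef_pos"].round(4),o["tool_rot"].round(4),o["ft_force"].round(2))
boxes("4")
I=cv2.imread("pics/top4.png")[160:280,260:420]; J=cv2.imread("pics/side4.png")[160:280,280:440]
cv2.imwrite("pics/v4.png",cv2.resize(np.hstack([I,J]),(800,300),interpolation=cv2.INTER_CUBIC))
E
```

```text
19.2 [0.3289 0.1213 0.2034] [-1.500e-02  9.999e-01  3.000e-04  1.200e-03] [ 1.27 -0.55  0.08]
top [228.0, 355.4] 0.84 n 707 z 59.7 rect [466.9 -91.7] [ 62.2 109.5] 89.7
top [197.8, 345.7] 0.78 n 682 z 59.5 rect [556.4 -64.4] [ 62.7 110.3] 1.6
top [208.2, 317.9] 0.67 n 679 z 59.6 rect [529.5  26.4] [109.2  62.3] 0.5
top [236.3, 329.5] 0.65 n 691 z 59.9 rect [437.9   1.5] [105.4  61.9] 90.0
side [220.7, 335.7] 0.97 n 466 z 62.4 rect [529.3  28.1] [108.1  70.3] 3.3
side [199.3, 355.0] 0.94 n 405 z 62.6 rect [464.  -61.4] [109.4 129.9] 1.6
side [218.8, 367.7] 0.79 n 417 z 62.7 rect [4.353e+02 1.000e-01] [ 59.4 117.8] 1.0
side [201.3, 332.6] 0.57 n 378 z 62.4 rect [554.8 -58.5] [ 61.5 126.8] 2.9
```

View pics/v4.png

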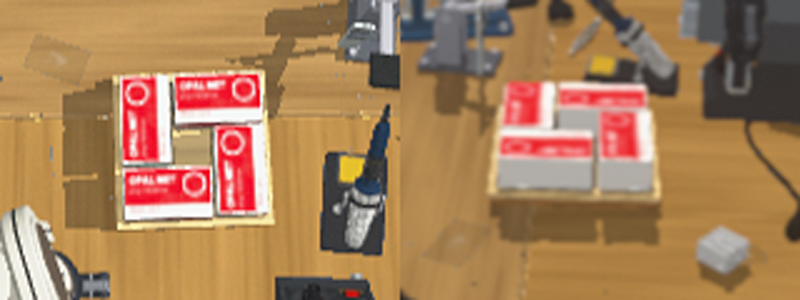

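```bash
python3 - <<'E'
from h import *
D=np.load("top4.npy"); W=world("top",D)[D>0]
u=np.array([.579,-.264]); u/=np.linalg.norm(u); n=np.array([-u[1],u[0]])
s=W[:,:2]@u; d=W[:,:2]@n
for a in np.arange(.2,.75,.05):
    k=(s>=a)&(s<a+.05)&(abs(d)<.09)&(W[:,2]<.8); print(round(a,2),np.percentile(W[k,2],[50,98,99.8]).round(3))
# pre-press lever axis: shaft points
D=np.load("top0.npy"); W=world("top",D); P=W[165:200,408:424].reshape(-1,3)
k=(P[:,2]>.088)&(P[:,2]<.125)&(P[:,1]<-.245); P=P[k]; A=P[P[:,0]<.6]; B=P[P[:,0]>.607]; print(A.mean(0),B.mean(0),len(A),len(B))
E
```

```text
0.2 [-0.     0.095  0.097]
0.25 [0.006 0.097 0.099]
0.3 [0.068 0.097 0.099]
0.35 [0.001 0.088 0.093]
0.4 [0.001 0.062 0.064]
0.45 [0.013 0.093 0.097]
0.5 [0.003 0.135 0.144]
0.55 [-0.001  0.156  0.17 ]
0.6 [-0.001  0.116  0.118]
0.65 [0.001 0.11  0.114]
0.7 [0.007 0.094 0.095]
[ 0.57750245 -0.26479821  0.11113613] [ 0.63200711 -0.26949859  0.096906  ] 181 82
```

```bash
python3 - <<'E'
from h import *
for c in("top","side"):
    D=np.load(c+"0.npy"); W=world(c,D)[D>0]
    k=(W[:,2]>.125)&(W[:,2]<.4)&(W[:,0]>.42)&(W[:,0]<.64)&(W[:,1]>-.36)&(W[:,1]<-.17)
    P=W[k]; P=P[np.argsort(P[:,2])]; print(c,len(P)); print((P[::max(1,len(P)//14)]*1000).round(0).astype(int).tolist())
E
```

```text
top 112
[[474, -253, 125], [477, -250, 128], [474, -246, 129], [479, -248, 134], [488, -242, 136], [493, -256, 139], [501, -239, 143], [492, -252, 145], [495, -246, 148], [497, -251, 150], [506, -251, 151], [503, -251, 152], [511, -248, 156], [521, -246, 163]]
side 87
[[478, -231, 126], [472, -252, 128], [471, -239, 130], [481, -240, 133], [478, -243, 135], [488, -242, 139], [482, -239, 141], [492, -241, 143], [488, -242, 146], [495, -244, 148], [509, -251, 152], [502, -254, 155], [495, -240, 157], [509, -248, 161], [522, -251, 166]]
```

Call:
{"op": "servo_tool", "data": {"commands": [[0,-10,-16,0,0],[0,-20,-32,0,0],[0,-25,-39,0,0],[0,-28,-45,0,0],[0,-28,-45,0,0],[0,-28,-45,0,0],[0,-28,-45,0,0],[0,-28,-45,0,0],[0,-25,-39,0,0],[0,-17.4,-27,0,0],[0,-10,-15.9,0,0],[0,0,0,0,0],[0,0,0,0,0]]}}

```text
clock: 21.02
eef_pos: [0.5866, -0.2651, 0.2017]
tool_rot: [-0.015, 1.0, 0.0, -0.001]
ft_force: [0.1, 0.3, 0.7]
grip_width: 0.0003
grasp_force: 0.0
```

Call:
{"op": "servo_tool", "data": {"commands": [[0,0,0,20,0],[0,0,0,25,0],[0,0,0,20,0],[0,0,0,10,0],[0,0,0,3,0],[0,0,0,0,0]]}}

```text
clock: 21.78
eef_pos: [0.5874, -0.2652, 0.1252]
tool_rot: [-0.015, 1.0, -0.0, 0.0]
ft_force: [-0.3, 0.3, 0.7]
grip_width: 0.0003
grasp_force: 0.0
```

Call:
{"op": "servo_tool", "data": {"commands": [[0,0,0,3,0],[0,0,0,0,0]]}}

```text
clock: 22.02
eef_pos: [0.5872, -0.2653, 0.1217]
tool_rot: [-0.015, 1.0, -0.0, 0.0]
ft_force: [-0.0, 0.2, -0.1]
grip_width: -0.0002
grasp_force: 0.0
```

Call:
{"op": "servo_tool", "data": {"commands": [[0,0,0,3,0],[0,0,0,0,0]]}}

```text
clock: 22.28
eef_pos: [0.5872, -0.2654, 0.1187]
tool_rot: [-0.015, 1.0, -0.0, 0.0]
ft_force: [-1.0, -0.3, 3.0]
grip_width: 0.0001
grasp_force: 1.1
```

Call:
{"op": "servo_tool", "data": {"commands": [[0,0,0,3,0],[0,0,0,0,0]]}}

```text
clock: 22.52
eef_pos: [0.587, -0.2654, 0.1154]
tool_rot: [-0.015, 1.0, -0.0, -0.0]
ft_force: [-1.1, 0.2, 3.6]
grip_width: -0.0002
grasp_force: 1.4
```

Call:
{"op": "servo_tool", "data": {"commands": [[0,0,0,4,0],[0,0,0,4,0],[0,0,0,4,0],[0,0,0,4,0],[0,0,0,2,0],[0,0,0,1,0],[0,0,0,0,0],[0,0,0,0,0]]}}

```text
clock: 23.52
eef_pos: [0.5858, -0.2651, 0.0963]
tool_rot: [-0.015, 1.0, 0.0, -0.001]
ft_force: [-5.2, 0.3, 7.2]
grip_width: -0.0001
grasp_force: 3.3
```

```bash
python3 - <<'E'
from h import *
boxes("5")
o=status.get_obs(); print(o["clock"],o["eef_pos"].round(4),o["ft_force"].round(2))
I=cv2.imread("pics/top5.png")[140:230,360:480]; J=cv2.imread("pics/side5.png")[130:220,270:390]
cv2.imwrite("pics/v5.png",cv2.resize(np.hstack([I,J]),(800,300),interpolation=cv2.INTER_CUBIC))
E
```

```text
top [235.1, 328.9] 0.79 n 715 z 59.7 rect [ 4.379e+02 -1.000e-01] [108.6  62.1] 90.0
top [208.2, 317.1] 0.79 n 650 z 59.4 rect [529.2  27.2] [109.5  61.8] 1.5
top [196.7, 347.7] 0.59 n 680 z 59.6 rect [554.4 -64.3] [ 66.6 109.8] 1.7
top [226.7, 356.4] 0.58 n 710 z 59.7 rect [466.7 -91.6] [110.3  62.3] 1.6
side [199.0, 356.5] 0.94 n 378 z 62.6 rect [465.3 -87.8] [108.6  71.8] 3.4
side [221.9, 336.5] 0.83 n 469 z 62.5 rect [529.2  28.4] [108.9  68.3] 4.4
side [221.1, 368.0] 0.78 n 426 z 62.6 rect [435.2  -1.8] [ 59.5 118.6] 1.0
side [202.0, 332.2] 0.56 n 380 z 62.7 rect [555.1 -63. ] [ 61.4 115. ] 2.9
23.725 [ 0.5858 -0.2651  0.0963] [-4.63  0.32  6.62]
```

View pics/v5.png

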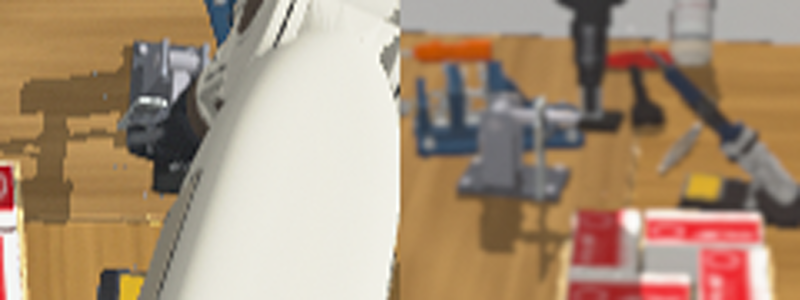

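Call:
{"op": "servo_tool", "data": {"commands": [[0,1.5,0,1.5,0],[0,0,0,0,0],[0,0,0,0,0],[0,0,0,0,0]]}}

```text
clock: 24.22
eef_pos: [0.5857, -0.2651, 0.0954]
tool_rot: [-0.015, 1.0, 0.0, 0.0]
ft_force: [-1.8, 0.6, 5.8]
grip_width: -0.0
grasp_force: 3.4
```

```bash
python3 - <<'E'
from h import *
I,D=viewer.camera("side"); W=world("side",D); cv2.imwrite("pics/s6.png",I[...,::-1])
o=status.get_obs(); print(o["clock"],o["eef_pos"].round(4),o["ft_force"].round(2))
def pts(W,I,xr):
    k=(W[...,0]>xr[0])&(W[...,0]<xr[1])&(W[...,1]>-.295)&(W[...,1]<-.225)&(W[...,2]>.05)&(W[...,2]<.13); return W[k]
I0=cv2.imread("pics/side0.png");W0=world("side",np.load("side0.npy"))
for w in(W0,W):
    for x in np.arange(.55,.70,.01):
        P=pts(w,I,(x,x+.01)); 
        print(round(x,2),len(P), np.percentile(P[:,2]*1000,[5,50,95]).round(1) if len(P) else "",end=" | ")
    print()
a=proj("side",[[.681,-.272,.08],[.555,-.265,.083],[.60,-.265,.083],[.631,-.265+.03,.08]]); print(a.round(1))
J=cv2.imread("pics/s6.png")[130:210,280:380]; cv2.imwrite("pics/v6.png",cv2.resize(J,(750,600),interpolation=cv2.INTER_CUBIC))
E
```

```text
24.275 [ 0.5857 -0.2651  0.0954] [-1.27  0.3   6.11]
0.55 14 [111.9 115.2 118.4] | 0.56 20 [108.8 115.8 120.7] | 0.57 21 [108.5 114.2 117.1] | 0.58 21 [101.8 111.5 113.9] | 0.59 18 [102.9 108.6 111.4] | 0.6 11 [ 99.5 104.7 108.5] | 0.61 12 [ 93.5 103.8 105.4] | 0.62 36 [ 54.7  98.  111.8] | 0.63 38 [ 55.4  84.1 115.6] | 0.64 12 [88.3 94.7 98.6] | 0.65 18 [58.1 88.6 96.8] | 0.66 47 [52.4 75.3 94.4] | 0.67 53 [54.6 85.4 97.2] | 0.68 45 [52.9 81.2 94.9] | 0.69 30 [51.2 71.2 95.2] | 
0.55 18 [83.2 88.6 91.9] | 0.56 21 [82.6 88.2 92.3] | 0.57 43 [ 81.6 100.2 124.7] | 0.58 42 [ 82.7 101.8 125.8] | 0.59 23 [ 81.2  88.3 120.2] | 0.6 9 [80.6 86.5 90.6] | 0.61 16 [78.6 85.5 88.8] | 0.62 35 [ 62.2  85.8 111.6] | 0.63 36 [ 57.7  89.2 114.6] | 0.64 12 [79.2 85.6 89.5] | 0.65 17 [57.5 84.2 88. ] | 0.66 50 [52.7 79.5 94.6] | 0.67 50 [52.  81.4 95.2] | 0.68 42 [54.9 80.7 96.2] | 0.69 26 [56.8 77.3 94.3] | 
[[298.7 165.2]
 [335.1 166.5]
 [322.  166.1]
 [312.1 170.5]]
```

View pics/v6.png

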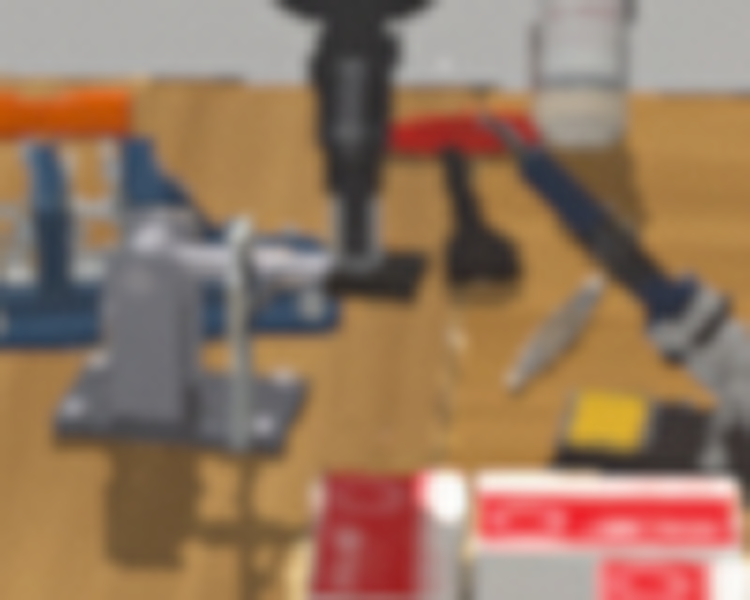

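```bash
python3 -c "
from h import *
print(bot.job_done())"
```

```text
the job is handed in; nothing more can be done
None
```

I placed both cartons flat in their outlines and let them go, completing the pinwheel layer. I handed the job in at about 24 s with the lever still held near its middle position, at about 0.24 rad by the camera depth; the pointer and index bars were too small in the picture to check directly.

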